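Unstack the primed pots onto their drying rings

TASK

Take the stack of white primed pots apart, one piece at a time from the top. Put the lid flat, knob up, in the middle of the cork mat, and stand each pot upright inside its own drying ring, the small pot in the small ring, the medium in the medium, the large in the large, with the foot down on the bench. Set things down rather than dropping them, tip no pot over, and leave the paint tin and the gold bowl alone.

Things in the scene. Friction and masses are not known exactly. Their poses are not given: they have to be found in the camera images.
- pot_large: white primed plaster pot, round, about its own z axis (up): flat foot 72 mm across, belly 120 mm across at its widest, then from 70 mm above the foot a straight vertical collar 64 mm in outer diameter and 30 mm tall with an open 44 mm mouth; 100 mm tall in all, about 0.6 kg. Take it by the outside of the collar from above. Origin: centre of the underside of the foot. At the start it stands on the bench (height 0) at the bottom of the stack.
- pot_medium: white primed plaster pot, round, about its own z axis (up): flat foot 57 mm across, belly 96 mm across at its widest, then from 50 mm above the foot a straight vertical collar 52 mm in outer diameter and 30 mm tall with an open 32 mm mouth; 80 mm tall in all, about 0.38 kg. Take it by the outside of the collar from above. Origin: centre of the underside of the foot. At the start it stands on the rim of the large pot.
- pot_small: white primed plaster pot, round, about its own z axis (up): flat foot 42 mm across, belly 74 mm across at its widest, then from 36 mm above the foot a straight vertical collar 40 mm in outer diameter and 28 mm tall with an open 26 mm mouth; 64 mm tall in all, about 0.22 kg. Take it by the outside of the collar from above. Origin: centre of the underside of the foot. At the start it stands on the rim of the medium pot.
- lid: white plaster lid: a disc 52 mm across with a flat underside, 10 mm thick, and in its centre an upright cylindrical knob 20 mm in diameter from 10 to 44 mm above the underside; about 0.09 kg. Origin: centre of the underside, z up. At the start it rests loose on the rim of the small pot, on top of the stack, whose knob top is 288 mm above the bench.
- ring_large: fixed wooden drying ring lying on the bench, the largest of the three: opening 86 mm across, 100 mm outside diameter, 10 mm high; the bench itself is the floor inside it. The large pot's 72 mm foot goes inside the opening. Origin: centre of the ring, at bench height.
- ring_medium: fixed wooden drying ring lying on the bench, the middle one of the three: opening 71 mm across, 85 mm outside diameter, 10 mm high; the bench itself is the floor inside it. The medium pot's 57 mm foot goes inside the opening. Origin: centre of the ring, at bench height.
- ring_small: fixed wooden drying ring lying on the bench, the smallest of the three: opening 56 mm across, 70 mm outside diameter, 10 mm high; the bench itself is the floor inside it. The small pot's 42 mm foot goes inside the opening. Origin: centre of the ring, at bench height.
- mat: fixed square cork mat, 100 x 100 mm, 6 mm thick, flat on the bench: the lid's place. Origin: centre of its underside, at bench height.
- paint_tin: bystander: closed paint tin, 72 mm across and 85 mm tall, standing on the far side of the bench. Origin: centre of its underside. Not to be moved.
- gold_bowl: bystander: small gold bowl, 72 mm across at the rim and 42 mm tall, standing between the work and the robot. Origin: centre of its underside. Not to be moved.
Not all that is in view belongs to the job. Leave any green look-alike of the ring_medium alone. What is shaped like the lid but purple is not meant.

How it is judged:
At the end, for the whole second after the job is handed in: Each pot stands inside the ring of its own size: within 10 mm of its centre, foot down on the bench (less than 5 mm up) and upright within 0.08 rad; the lid lies flat, knob up, on the cork mat within 15 mm of its centre; all four are at rest (horizontal distance between pot_large and ring_large below 0.01 m and z of pot_large in the frame of ring_large below 0.005 m and angle between each of pot_large, pot_medium, pot_small, lid's own z axis and vertical below 0.08 rad and horizontal distance between pot_medium and ring_medium below 0.01 m and z of pot_medium in the frame of ring_medium below 0.005 m and horizontal distance between pot_small and ring_small below 0.01 m and z of pot_small in the frame of ring_small below 0.005 m and horizontal distance between lid and mat below 0.015 m and z of lid in the frame of mat below 0.01 m and linear speed of each of lid, pot_small, pot_medium, pot_large below 0.02 m/s and angular speed of each of lid, pot_small, pot_medium, pot_large below 0.2 rad/s); the robot touches nothing.
It fails at once if a pot or the lid is dropped (falls free, out of the fingers, faster than 0.6 m/s) ((linear speed of lid above 0.6 m/s and contact force between lid and the fingers below 0.05 N) or (linear speed of pot_small above 0.6 m/s and contact force between pot_small and the fingers below 0.05 N) or (linear speed of pot_medium above 0.6 m/s and contact force between pot_medium and the fingers below 0.05 N) or (linear speed of pot_large above 0.6 m/s and contact force between pot_large and the fingers below 0.05 N)).
It fails at once if a pot is tipped over (more than 0.7 rad) (angle between any of pot_small, pot_medium, pot_large's own z axis and vertical above 0.7 rad).
It fails at once if the paint tin or the gold bowl is moved by more than 20 mm (distance of any of paint_tin, gold_bowl from where it was at the start of the episode above 0.02 m).
It also fails if it takes over 109 s, if anything falls off the work surface, if the arm or the gripper's body presses on something with over 40 N, if the wrist force passes 120 N, or if a joint passes its speed limit or range.

ROBOT

A 6-joint arm with a two-finger parallel gripper is mounted at the origin on the work surface. World frame = base frame: x ahead of the robot, y to its left, z up, the work surface at z = 0. Lengths are in m, angles in rad, forces in N, time in s.
With the tool pointing down it reaches from about 0.425 to 1.125 m from the base axis. Payload 14.9 kg.
Tool frame: the origin (TCP) lies at the very end of the fingers, on their centre line; the grasp point (between the pads) lies 19 mm behind it; z points along the fingers, y is the line along which they close (so a half turn about z gives the same grasp; the last joint's range is limited). The gripper opens to 91 mm and grips with 3 to 60 N. Pads are 32 mm wide; open, the fingers measure 118 mm over their backs; the gripper's body (76 mm by 178 mm) begins 60 mm behind the grasp point.
Start: joints at [-1.252, 0.379, 1.734, -0, 1.028, -0.033], TCP at [0.241, -0.657, 0.214] pointing down, gripper open.
Joint ranges: [-2.77, 2.77], [-0.74, 2.19], [0, 2.66], [-1.06, 4.2], [0.31, 2.87], [-3.08, 3.08]. Speed limits (rad/s): [1.89, 1.89, 2.39, 3.14, 3.14, 3.14].

INTERFACE

Orientations are given as a unit quaternion [x, y, z, w].
In Python, from bench import ctrl gives the robot as it stands.
- The arm moves only by the tool carry_out, never from a script. Its argument "motion" is a list of rows, each an object with "claw": the opening, from -1 (shut) to 1 (fully open); "travel": the shift along the tool's x, y, z scaled (see below), a list of three; "angular": the turn, a rotation vector about the tool's x, y, z scaled (see below), a list of three. A call has 1 to 12 rows; each row shifts and turns the commanded pose from where the row before left it, along the tool's axes as they then stand; what a row does not reach is not made up. The controller multiplies each number of a shift by 0.04 m and each number of a turn by 6 degrees. A row lasts 1/12 s, in which the tool goes at most 41.7 mm and 7.16 degrees, less where a joint would pass 70% of its speed; a pose out of reach is approached as far as the arm can. A call with a number of a shift or a turn outside -1 to 1 is refused whole. A call with a gripper value outside its range is refused whole. The fingers move at their own pace and stop on an object; "force" is the grip in N (left out, the last holds). Time passes only in rows, so rows that do not move let the fingers close. It gives the time, the measured TCP pose, the force, the opening and the grip force at its end, in the units of the state.
- ctrl.observe(): the state, without advancing time (a new reading comes with each control period).
- ctrl.get_image(name): name is "side" or "top"; returns (picture, depth): 400x640x3 uint8, red, green, blue; 400x640 float32, m along the optical axis (not along the pixel's ray), 0 where there is no reading.
- ctrl.camera_params(name): a dict with "fx", "fy", "cx", "cy" (pixels), "origin" and "orientation" of the camera in the world. Camera axes: x right, y down, z forward; pixel columns grow to the right and rows downward; lengths in m; the calibration is good to about 2 mm. A picture is of the moment at which its call begins. camera_params takes no time and is no camera call.
- ctrl.finish_job(): hands the job in; it is judged then, once.
The state is a dict: "clock": time; "qpos": joint angles; "qd": joint speeds; "joint_torque": joint torques, N m; "tcp_pos": TCP position; "orientation": TCP orientation; "contact_force": force on the tool from outside, world axes, zero at the start; "moment": the same for the moment, N m; "finger_gap": finger opening in m; "gripper_force": force on a finger pad.
Only numpy, scipy, OpenCV 4.12 (cv2) and the standard library are available. Lean on these libraries where they do the work, as an engineer would, in place of code of your own. Each camera call takes 0.05 s, during which the arm holds its last target. There are 200 camera calls.

## Working session

There is one attempt and no reset: what is moved stays moved. The work goes in short steps, Python scripts to look and compute and a tool call to move; the robot and the scene stay as the last step left them, time stands still between calls to the robot, and variables do not carry over. Pictures are saved under pics/ and viewed, at most 14 in all, crops included, and the job is handed in when it is done.

Besides the shell and the picture viewer there is one more tool, called after "Call:" in YAML: its name, and indented under it one key for each argument. carry_out: Moves the arm, as the interface text tells. Shifts and turns lie within -1 to 1; 1 stands for 0.04 m of shift or 6 degrees of turn. Its arguments: {"type":"object","properties":{"motion":{"type":"array"},"force":{"type":"number"}},"required":["motion"]}

```bash
mkdir -p pics; ls
cat > h.py <<'E'
import numpy as np, cv2
from bench import ctrl
from scipy.spatial.transform import Rotation as R
def snap(n,f=None):
    im,d=ctrl.get_image(n)
    if f: cv2.imwrite('pics/'+f,cv2.cvtColor(im,cv2.COLOR_RGB2BGR))
    return im,d
def ray(n,u,v):
    p=ctrl.camera_params(n); r=R.from_quat(p['orientation'])
    return np.array(p['origin']), r.apply([(u-p['cx'])/p['fx'],(v-p['cy'])/p['fy'],1])
def onplane(n,u,v,z):
    o,d=ray(n,u,v); return o+d*(z-o[2])/d[2]
def cloud(n,d):
    p=ctrl.camera_params(n); v,u=np.indices(d.shape)
    c=np.stack([(u-p['cx'])/p['fx']*d,(v-p['cy'])/p['fy']*d,d],-1)
    w=R.from_quat(p['orientation']).apply(c.reshape(-1,3)).reshape(c.shape)+p['origin']
    w[d<=0]=np.nan; return w
E
python3 - <<'E'
from h import *
for n in('top','side'):
    im,d=snap(n,n+'0.png'); print(n,ctrl.camera_params(n)); np.savez('/tmp/'+n,im=im,d=d)
print(ctrl.observe())
E
```

```text
pics
top {'fx': 448.05832769539745, 'fy': 448.05832769539745, 'cx': 322.8961565341815, 'cy': 203.1540043820703, 'origin': array([ 4.43501421e-01, -2.52697681e-04,  1.43658150e+00]), 'orientation': array([ 0.71559882, -0.69810098,  0.00982568, -0.02183599])}
side {'fx': 459.82638593582334, 'fy': 459.82638593582334, 'cx': 317.90203087609586, 'cy': 209.40631240989632, 'origin': array([0.06245744, 1.09359843, 0.91340632]), 'orientation': array([-0.17334463,  0.86280598, -0.46584696,  0.09221756])}
{'clock': 0.1, 'qpos': array([-1.25232370e+00,  3.79322815e-01,  1.73472776e+00,  8.58323040e-07,
        1.02845195e+00, -3.33053699e-02]), 'qd': array([-0.0014059 , -0.00137232, -0.00208481,  0.00209201,  0.0002904 ,
       -0.00081624]), 'joint_torque': array([-1.21025787e-03, -7.65040112e+01, -4.35292125e+01,  6.51992974e-02,
        3.98513500e-02, -2.57329458e-05]), 'tcp_pos': array([ 0.24108094, -0.65680994,  0.21337446]), 'orientation': array([ 9.84571305e-01,  1.74983250e-01, -6.42825470e-05, -4.50367678e-04]), 'contact_force': array([0.13977286, 0.32395293, 0.30009243]), 'moment': array([ 0.01402131, -0.00082042, -0.01617752]), 'gripper_force': 0.0, 'finger_gap': 0.09130541388263169}
```

View pics/top0.png

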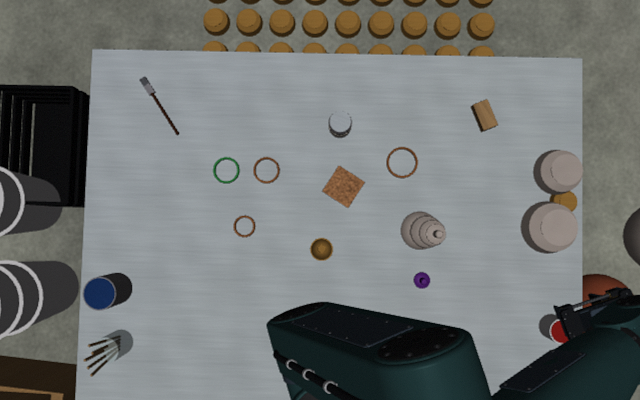

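View pics/side0.png

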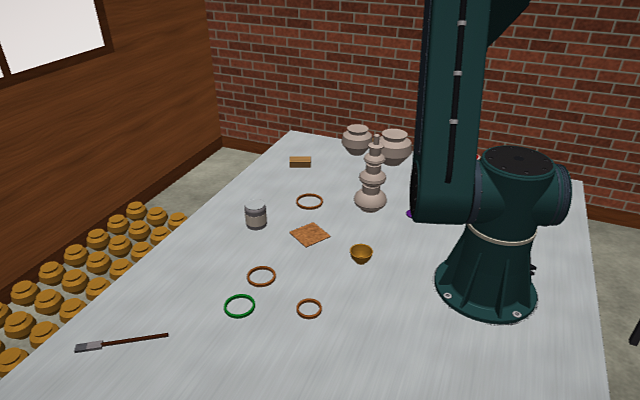

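The top view shows the wooden rings at about (266,170), (244,226) and (402,162). The mat is at (344,186), the stack at (425,230) with its knob at about (438,234), the bowl at (321,249) and the tin at (340,124). The green ring and purple lid are decoys. The side view agrees.

```bash
cat >> h.py <<'E'
def blob(n,im,lo,hi,z,box):
    hsv=cv2.cvtColor(im,cv2.COLOR_RGB2HSV); m=cv2.inRange(hsv,lo,hi)
    k=np.zeros_like(m); x0,y0,x1,y1=box; k[y0:y1,x0:x1]=m[y0:y1,x0:x1]
    pts=np.argwhere(k>0)[:,::-1].astype(np.int32)
    h=cv2.convexHull(pts).reshape(-1,2)
    w=np.array([onplane(n,u,v,z) for u,v in h],dtype=np.float32)[:,:2]
    (c,s,a)=cv2.fitEllipse(w); b=cv2.minAreaRect(w)
    return np.round(c,4),np.round(s,4),np.round(b[0],4),np.round(b[1],4),round(b[2],1)
E
python3 - <<'E'
from h import *
D={n:np.load('/tmp/'+n+'.npz') for n in('top','side')}
lo,hi=(3,60,40),(22,255,255)
B={'top':{'med?':(250,154,284,188),'small?':(230,211,260,242),'large?':(383,143,422,182),'mat':(318,160,370,212)},
'side':{'med?':(242,260,280,292),'small?':(293,294,326,322),'large?':(290,190,328,212),'mat':(286,218,334,250)}}
for n in B:
    for k,b in B[n].items(): print(n,k,*blob(n,D[n]['im'],lo,hi,.006 if k=='mat' else .01,b))
from scipy.optimize import least_squares
for n in D:
    w=cloud(n,D[n]['d']); 
    s=(w[...,2]>.02)&(abs(w[...,0]-.40)<.15)&(abs(w[...,1]+.26)<.15)&(D[n]['im'][...,0]>D[n]['im'][...,2])
    P=w[s]; print(n,len(P),P[:,2].max())
    for a,b in((.275,.3),(.25,.275),(.238,.25),(.21,.238),(.175,.185),(.15,.173),(.095,.105),(.07,.093)):
        q=P[(P[:,2]>a)&(P[:,2]<b)]
        if len(q)>3:
            f=least_squares(lambda t:np.hypot(*(q[:,:2]-t[:2]).T)-t[2],[*q[:,:2].mean(0),.025],loss='soft_l1',f_scale=.002).x
            print(a,b,len(q),np.round(q.mean(0),4),np.round([q[:,:2].min(0),q[:,:2].max(0)],3).tolist(),np.round(f,4))
E
```

```text
Traceback (most recent call last):
  File "h.py", line 24, in blob
    (c,s,a)=cv2.fitEllipse(w); b=cv2.minAreaRect(w)
            ~~~~~~~~~~~~~~^^^
cv2.error: OpenCV(4.12.0) /io/opencv/modules/imgproc/src/shapedescr.cpp:356: error: (-215:Assertion failed) n >= 0 && (depth == CV_32F || depth == CV_32S) in function 'fitEllipseNoDirect'
```

```bash
sed -i 's/(c,s,a)=cv2.fit/w=np.ascontiguousarray(w); (c,s,a)=cv2.fit/' h.py
cat > m.py <<'E'
from h import *
D={n:np.load('/tmp/'+n+'.npz') for n in('top','side')}
lo,hi=(3,60,40),(22,255,255)
B={'top':{'med?':(250,154,284,188),'small?':(230,211,260,242),'large?':(383,143,422,182),'mat':(318,160,370,212)},
'side':{'med?':(242,260,280,292),'small?':(293,294,326,322),'large?':(290,190,328,212),'mat':(286,218,334,250)}}
for n in B:
    for k,b in B[n].items(): print(n,k,*blob(n,D[n]['im'],lo,hi,.006 if k=='mat' else .01,b))
from scipy.optimize import least_squares
for n in D:
    w=cloud(n,D[n]['d']); 
    s=(w[...,2]>.02)&(abs(w[...,0]-.40)<.15)&(abs(w[...,1]+.26)<.15)&(D[n]['im'][...,0]>D[n]['im'][...,2])
    P=w[s]; print(n,len(P),P[:,2].max())
    for a,b in((.275,.3),(.25,.275),(.238,.25),(.21,.238),(.175,.185),(.15,.173),(.095,.105),(.07,.093)):
        q=P[(P[:,2]>a)&(P[:,2]<b)]
        if len(q)>3:
            f=least_squares(lambda t:np.hypot(*(q[:,:2]-t[:2]).T)-t[2],[*q[:,:2].mean(0),.025],loss='soft_l1',f_scale=.002).x
            print(a,b,len(q),np.round(q.mean(0),4),np.round([q[:,:2].min(0),q[:,:2].max(0)],3).tolist(),np.round(f,4))
E
python3 m.py
```

```text
top med? [0.6098 0.2097] [0.0825 0.0829] [0.6107 0.2083] [0.0805 0.0804] 1.4
top small? [0.4286 0.2747] [0.067  0.0685] [0.4281 0.2746] [0.0637 0.0641] 1.5
top large? [ 0.6447 -0.2235] [0.097 0.098] [ 0.6448 -0.2243] [0.0963 0.0955] 1.1
top mat [ 0.564  -0.0385] [0.1216 0.1318] [ 0.5629 -0.0379] [0.0985 0.0996] 57.8
side med? [0.6077 0.2149] [0.0835 0.0931] [0.6077 0.2153] [0.0835 0.0876] 22.8
side small? [0.4267 0.2798] [0.0685 0.0767] [0.4274 0.2795] [0.0678 0.0741] 22.8
side large? [ 0.6426 -0.218 ] [0.097  0.1124] [ 0.6426 -0.2173] [0.0961 0.1104] 22.9
side mat [ 0.5604 -0.0346] [0.1151 0.1485] [ 0.5623 -0.0353] [0.1018 0.1014] 58.0
top 1517 0.8839125917756211
0.275 0.3 50 [ 0.4231 -0.2759  0.287 ] [[0.415, -0.286], [0.431, -0.268]] [ 0.4229 -0.2758  0.0069]
0.25 0.275 212 [ 0.4233 -0.2745  0.2543] [[0.399, -0.301], [0.449, -0.252]] [ 0.4231 -0.279   0.0188]
0.238 0.25 42 [ 0.4232 -0.274   0.2482] [[0.399, -0.303], [0.446, -0.254]] [ 0.4232 -0.2766  0.0232]
0.21 0.238 97 [ 0.428  -0.2638  0.2135] [[0.394, -0.299], [0.454, -0.247]] [ 0.4237 -0.2816  0.0287]
0.15 0.173 6 [ 0.4356 -
[... 209 characters left out ...]
.275 101 [ 0.4219 -0.2674  0.2566] [[0.399, -0.298], [0.447, -0.25]] [ 0.4249 -0.2795  0.0179]
0.238 0.25 29 [ 0.4216 -0.2573  0.244 ] [[0.4, -0.275], [0.446, -0.249]] [ 0.4245 -0.2779  0.0249]
0.21 0.238 129 [ 0.4224 -0.2619  0.2203] [[0.398, -0.292], [0.453, -0.244]] [ 0.4268 -0.2789  0.0233]
0.175 0.185 44 [ 0.4236 -0.2599  0.1795] [[0.402, -0.276], [0.45, -0.247]] [ 0.4287 -0.2796  0.0248]
0.15 0.173 91 [ 0.4235 -0.2576  0.161 ] [[0.401, -0.283], [0.452, -0.239]] [ 0.4278 -0.2765  0.0252]
0.095 0.105 52 [ 0.426  -0.2539  0.0994] [[0.399, -0.279], [0.458, -0.243]] [ 0.4296 -0.276   0.0298]
0.07 0.093 111 [ 0.4211 -0.253   0.0806] [[0.395, -0.295], [0.46, -0.235]] [ 0.4306 -0.2768  0.0327]
```

Call:
carry_out:
  motion:
    - {"claw": 1,"travel": [0,0,-0.92],"angular": [0,0,1]}
    - {"claw": 1,"travel": [0,0,-0.92],"angular": [0,0,1]}
    - {"claw": 1,"travel": [0,0,-0.92],"angular": [0,0,1]}
    - {"claw": 1,"travel": [0,0,-0.92],"angular": [0,0,0.36]}
    - {"claw": 1,"travel": [0,0,0],"angular": [0,0,0]}

```text
clock: 0.52
tcp_pos: [0.242, -0.6594, 0.3693]
orientation: [1.0, -0.001, 0.002, 0.005]
contact_force: [-0.2, 0.8, 1.1]
finger_gap: 0.0914
gripper_force: 0.0
```

Call:
carry_out:
  motion:
    - {"claw": 1,"travel": [0.38,-0.79,0],"angular": [0,0,0]}
    - {"claw": 1,"travel": [0.38,-0.79,0],"angular": [0,0,0]}
    - {"claw": 1,"travel": [0.38,-0.79,0],"angular": [0,0,0]}
    - {"claw": 1,"travel": [0.38,-0.79,0],"angular": [0,0,0]}
    - {"claw": 1,"travel": [0.38,-0.79,0],"angular": [0,0,0]}
    - {"claw": 1,"travel": [0.38,-0.79,0],"angular": [0,0,0]}
    - {"claw": 1,"travel": [0.38,-0.79,0],"angular": [0,0,0]}
    - {"claw": 1,"travel": [0.38,-0.79,0],"angular": [0,0,0]}
    - {"claw": 1,"travel": [0.38,-0.79,0],"angular": [0,0,0]}
    - {"claw": 1,"travel": [0.38,-0.79,0],"angular": [0,0,0]}
    - {"claw": 1,"travel": [0.38,-0.79,0],"angular": [0,0,0]}
    - {"claw": 1,"travel": [0.38,-0.79,0],"angular": [0,0,0]}

```text
clock: 1.52
tcp_pos: [0.4239, -0.2762, 0.3608]
orientation: [1.0, 0.0, -0.0, -0.0]
contact_force: [1.1, -0.9, 0.2]
finger_gap: 0.0914
gripper_force: 0.0
```

Call:
carry_out:
  motion:
    - {"claw": 1,"travel": [0,0,0],"angular": [0,0,0]}
    - {"claw": 1,"travel": [0,0,0],"angular": [0,0,0]}

```text
clock: 1.68
tcp_pos: [0.4241, -0.2766, 0.3609]
orientation: [1.0, 0.002, -0.0, -0.0]
contact_force: [-0.3, 0.5, 0.1]
finger_gap: 0.0911
gripper_force: 0.0
```

Call:
carry_out:
  motion:
    - {"claw": 0,"travel": [0,0,0.7],"angular": [0,0,0]}
    - {"claw": 0,"travel": [0,0,0.7],"angular": [0,0,0]}
    - {"claw": 0,"travel": [0,0,0.6],"angular": [0,0,0]}
    - {"claw": 0,"travel": [0,0,0.3],"angular": [0,0,0]}
    - {"claw": 0,"travel": [0,0,0.17],"angular": [0,0,0]}
    - {"claw": 0,"travel": [0,0,0],"angular": [0,0,0]}
    - {"claw": 0,"travel": [0,0,0],"angular": [0,0,0]}
  force: 12

```text
clock: 2.27
tcp_pos: [0.4239, -0.2786, 0.2632]
orientation: [1.0, -0.0, 0.0, 0.0]
contact_force: [0.2, 0.1, 0.7]
finger_gap: 0.0476
gripper_force: 0.0
```

Call:
carry_out:
  motion:
    - {"claw": -0.4,"travel": [0,0,0],"angular": [0,0,0]}
    - {"claw": -0.5,"travel": [0,0,0],"angular": [0,0,0]}
    - {"claw": -0.6,"travel": [0,0,0],"angular": [0,0,0]}
    - {"claw": -0.7,"travel": [0,0,0],"angular": [0,0,0]}
    - {"claw": -1,"travel": [0,0,0],"angular": [0,0,0]}
    - {"claw": -1,"travel": [0,0,0],"angular": [0,0,0]}
    - {"claw": -1,"travel": [0,0,0],"angular": [0,0,0]}
    - {"claw": -1,"travel": [0,0,0],"angular": [0,0,0]}

```text
clock: 2.93
tcp_pos: [0.4239, -0.2781, 0.2628]
orientation: [1.0, 0.0, 0.0, 0.0]
contact_force: [-1.1, -0.4, 6.0]
finger_gap: 0.0198
gripper_force: 12.0
```

Call:
carry_out:
  motion:
    - {"claw": -1,"travel": [0,0,-0.2],"angular": [0,0,0]}
    - {"claw": -1,"travel": [0,0,-0.5],"angular": [0,0,0]}
    - {"claw": -1,"travel": [0,0,-0.6],"angular": [0,0,0]}
    - {"claw": -1,"travel": [0,0,0],"angular": [0,0,0]}

```text
clock: 3.27
tcp_pos: [0.4249, -0.2788, 0.3187]
orientation: [1.0, -0.0, 0.002, 0.001]
contact_force: [0.0, -0.3, 0.5]
finger_gap: 0.0199
gripper_force: 12.0
```

Call:
carry_out:
  motion:
    - {"claw": -1,"travel": [0.2,-0.3,0],"angular": [0,0,0]}
    - {"claw": -1,"travel": [0.35,-0.6,0],"angular": [0,0,0]}
    - {"claw": -1,"travel": [0.4,-0.7,0],"angular": [0,0,0]}
    - {"claw": -1,"travel": [0.4,-0.7,0],"angular": [0,0,0]}
    - {"claw": -1,"travel": [0.4,-0.7,0],"angular": [0,0,0]}
    - {"claw": -1,"travel": [0.4,-0.7,0],"angular": [0,0,0]}
    - {"claw": -1,"travel": [0.4,-0.7,0],"angular": [0,0,0]}
    - {"claw": -1,"travel": [0.4,-0.7,0],"angular": [0,0,0]}
    - {"claw": -1,"travel": [0.35,-0.6,0],"angular": [0,0,0]}
    - {"claw": -1,"travel": [0.18,-0.33,0],"angular": [0,0,0]}
    - {"claw": -1,"travel": [0,0,0],"angular": [0,0,0]}
    - {"claw": -1,"travel": [0,0,0],"angular": [0,0,0]}

```text
clock: 4.27
tcp_pos: [0.5626, -0.0366, 0.314]
orientation: [1.0, 0.001, -0.0, 0.0]
contact_force: [-1.0, -1.1, -0.7]
finger_gap: 0.0199
gripper_force: 12.0
```

Run:
```python
from h import *
o=ctrl.observe(); print(o['tcp_pos'],o['finger_gap'],o['orientation'])
from scipy.optimize import least_squares
im,d=snap('top'); w=cloud('top',d); print('stack region top:')
im2,d2=snap('side','s1.png'); w2=cloud('side',d2)
for n,ww in(('top',w),('side',w2)):
    s=(abs(ww[...,0]-.424)<.07)&(abs(ww[...,1]+.277)<.07); P=ww[s]
    for z,r in((.244,.02),(.23,.02),(.18,.026),(.165,.026),(.1,.032),(.085,.032)):
        q=P[(abs(P[:,2]-z)<.006)]
        if len(q)>5:
            print(n,z,len(q),np.round(q.mean(0)[:2],4),np.round(np.median(np.array([q[:,:2].min(0),q[:,:2].max(0)]),0),4))
            f=least_squares(lambda t:np.hypot(*(q[:,:2]-t).T)-r,q[:,:2].mean(0)-[0,.01],loss='soft_l1',f_scale=.002).x;print(f.round(4))
```

```text
[ 0.56261301 -0.03660894  0.3140197 ] 0.019851602874432734 [ 9.99999722e-01  6.18444164e-04 -4.15935593e-04  3.76307696e-05]
stack region top:
top 0.244 111 [ 0.4254 -0.2774] [ 0.4249 -0.2776]
[ 0.4247 -0.2779]
top 0.23 20 [ 0.4211 -0.2739] [ 0.4217 -0.2746]
[ 0.4298 -0.2745]
side 0.244 64 [ 0.4261 -0.2735] [ 0.4262 -0.2737]
[ 0.4267 -0.2748]
side 0.23 38 [ 0.4229 -0.2651] [ 0.4246 -0.2748]
[ 0.4262 -0.2771]
side 0.18 52 [ 0.4232 -0.2583] [ 0.4256 -0.2648]
[ 0.4284 -0.2784]
side 0.165 42 [ 0.4227 -0.2583] [ 0.4272 -0.2657]
[ 0.4282 -0.2774]
side 0.1 58 [ 0.4255 -0.2521] [ 0.4276 -0.2583]
[ 0.4297 -0.2778]
side 0.085 55 [ 0.4223 -0.2521] [ 0.4263 -0.2584]
[ 0.4303 -0.2761]
```

View pics/s1.png

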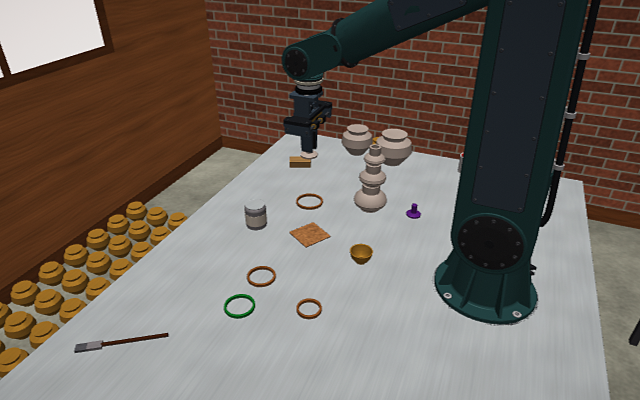

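The side view shows the lid held level under the gripper at (309,153) and the stack undisturbed at (370,180).

Call:
carry_out:
  motion:
    - {"claw": -1,"travel": [0,0,0.5],"angular": [0,0,0]}
    - {"claw": -1,"travel": [0,0,0.9],"angular": [0,0,0]}
    - {"claw": -1,"travel": [0,0,0.9],"angular": [0,0,0]}
    - {"claw": -1,"travel": [0,0,0.9],"angular": [0,0,0]}
    - {"claw": -1,"travel": [0,0,0.9],"angular": [0,0,0]}
    - {"claw": -1,"travel": [0,0,0.9],"angular": [0,0,0]}
    - {"claw": -1,"travel": [0,0,0.9],"angular": [0,0,0]}
    - {"claw": -1,"travel": [0,0,0.5],"angular": [0,0,0]}
    - {"claw": -1,"travel": [0,0,0.35],"angular": [0,0,0]}
    - {"claw": -1,"travel": [0,0,0.2],"angular": [0,0,0]}
    - {"claw": -1,"travel": [0,0,0.15],"angular": [0,0,0]}
    - {"claw": -1,"travel": [0,0,0],"angular": [0,0,0]}

```text
clock: 5.37
tcp_pos: [0.563, -0.0371, 0.0303]
orientation: [1.0, -0.0, 0.0, 0.0]
contact_force: [-0.4, -0.4, -0.4]
finger_gap: 0.0195
gripper_force: 12.0
```

Call:
carry_out:
  motion:
    - {"claw": -1,"travel": [0,0,0.05],"angular": [0,0,0]}
    - {"claw": -1,"travel": [0,0,0.05],"angular": [0,0,0]}
    - {"claw": -1,"travel": [0,0,0],"angular": [0,0,0]}

```text
clock: 5.62
tcp_pos: [0.5633, -0.0368, 0.0269]
orientation: [1.0, 0.0, 0.001, 0.0]
contact_force: [0.2, 1.1, -1.1]
finger_gap: 0.0197
gripper_force: 12.0
```

Call:
carry_out:
  motion:
    - {"claw": -1,"travel": [0,0,0.03],"angular": [0,0,0]}
    - {"claw": -1,"travel": [0,0,0.03],"angular": [0,0,0]}
    - {"claw": -1,"travel": [0,0,0],"angular": [0,0,0]}

```text
clock: 5.87
tcp_pos: [0.5633, -0.0368, 0.0245]
orientation: [1.0, -0.0, 0.0, 0.0]
contact_force: [-0.5, 0.6, 5.4]
finger_gap: 0.0197
gripper_force: 12.0
```

Call:
carry_out:
  motion:
    - {"claw": -0.4,"travel": [0,0,0],"angular": [0,0,0]}
    - {"claw": -0.2,"travel": [0,0,0],"angular": [0,0,0]}
    - {"claw": 0,"travel": [0,0,0],"angular": [0,0,0]}
    - {"claw": 0,"travel": [0,0,-0.4],"angular": [0,0,0]}
    - {"claw": 0.2,"travel": [0,0,-0.9],"angular": [0,0,0]}
    - {"claw": 0.5,"travel": [0,0,-0.9],"angular": [0,0,0]}
    - {"claw": 0.5,"travel": [0,0,-0.9],"angular": [0,0,0]}
    - {"claw": 0.5,"travel": [0,0,-0.9],"angular": [0,0,0]}
    - {"claw": 0.5,"travel": [0,0,-0.9],"angular": [0,0,0]}
    - {"claw": 0.5,"travel": [0,0,-0.9],"angular": [0,0,0]}
    - {"claw": 0.5,"travel": [0,0,-0.9],"angular": [0,0,0]}
    - {"claw": 0.5,"travel": [0,0,-0.9],"angular": [0,0,0]}

```text
clock: 6.87
tcp_pos: [0.5624, -0.0367, 0.3298]
orientation: [1.0, -0.0, 0.0, 0.0]
contact_force: [0.5, -0.2, -0.8]
finger_gap: 0.0684
gripper_force: 0.0
```

Call:
carry_out:
  motion:
    - {"claw": 0.5,"travel": [-0.4,0.7,0],"angular": [0,0,0]}
    - {"claw": 0.5,"travel": [-0.4,0.7,0],"angular": [0,0,0]}
    - {"claw": 0.5,"travel": [-0.4,0.7,0],"angular": [0,0,0]}
    - {"claw": 0.5,"travel": [-0.4,0.7,0],"angular": [0,0,0]}
    - {"claw": 0.5,"travel": [-0.4,0.7,0],"angular": [0,0,0]}
    - {"claw": 0.5,"travel": [-0.4,0.7,0],"angular": [0,0,0]}
    - {"claw": 0.5,"travel": [-0.4,0.7,0],"angular": [0,0,0]}
    - {"claw": 0.5,"travel": [-0.4,0.7,0],"angular": [0,0,0]}
    - {"claw": 0.5,"travel": [-0.24,0.42,0],"angular": [0,0,0]}
    - {"claw": 0.5,"travel": [0,0,0],"angular": [0,0,0]}
    - {"claw": 0.5,"travel": [0,0,0],"angular": [0,0,0]}

```text
clock: 7.78
tcp_pos: [0.4248, -0.2781, 0.3278]
orientation: [1.0, -0.001, -0.0, -0.0]
contact_force: [-0.4, 0.5, -0.2]
finger_gap: 0.0683
gripper_force: 0.0
```

Run:
```python
from h import *
o=ctrl.observe(); print(o['tcp_pos'],o['finger_gap'])
im,d=snap('top','t2.png'); w=cloud('top',d)
s=(abs(w[...,0]-.563)<.05)&(abs(w[...,1]+.037)<.05)
for a,b in((.012,.022),(.04,.06)):
    q=w[s&(w[...,2]>a)&(w[...,2]<b)];print(len(q),q.mean(0).round(4),q.min(0).round(3),q.max(0).round(3))
cv2.imwrite('pics/t2c.png',cv2.resize(cv2.cvtColor(im[100:300,200:500],4),None,fx=2,fy=2))
```

```text
[ 0.42475777 -0.27807512  0.32784541] 0.0683061639269752
145 [ 0.5611 -0.0341  0.0161] [ 0.528 -0.076  0.012] [0.608 0.    0.022]
32 [ 0.5617 -0.0354  0.049 ] [ 0.554 -0.043  0.043] [ 0.57  -0.027  0.054]
```

View pics/t2c.png

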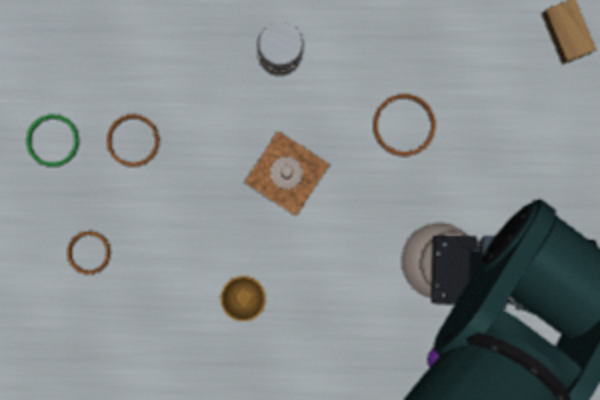

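The lid sits flat in the middle of the mat, at (287,173) in the crop. Next is the small pot.

Call:
carry_out:
  motion:
    - {"claw": 0.5,"travel": [0,0,0.5],"angular": [0,0,0]}
    - {"claw": 0.5,"travel": [0,0,0.8],"angular": [0,0,0]}
    - {"claw": 0.5,"travel": [0,0,0.7],"angular": [0,0,0]}
    - {"claw": 0.5,"travel": [0,0,0.4],"angular": [0,0,0]}
    - {"claw": 0.5,"travel": [0,0,0.2],"angular": [0,0,0]}
    - {"claw": 0.3,"travel": [0,0,0],"angular": [0,0,0]}
    - {"claw": 0.1,"travel": [0,0,0],"angular": [0,0,0]}
    - {"claw": 0,"travel": [0,0,0],"angular": [0,0,0]}
    - {"claw": -0.1,"travel": [0,0,0],"angular": [0,0,0]}
    - {"claw": -0.2,"travel": [0,0,0],"angular": [0,0,0]}
    - {"claw": -0.3,"travel": [0,0,0],"angular": [0,0,0]}
    - {"claw": -0.5,"travel": [0,0,0],"angular": [0,0,0]}
  force: 15

```text
clock: 8.83
tcp_pos: [0.4258, -0.2781, 0.2249]
orientation: [1.0, -0.0, 0.001, 0.001]
contact_force: [0.3, -2.8, 6.8]
finger_gap: 0.0393
gripper_force: 15.0
```

Call:
carry_out:
  motion:
    - {"claw": -0.5,"travel": [0,0,0],"angular": [0,0,0]}
    - {"claw": -0.5,"travel": [0,0,0],"angular": [0,0,0]}
  force: 20

```text
clock: 9.0
tcp_pos: [0.4259, -0.2782, 0.225]
orientation: [1.0, -0.0, 0.001, 0.001]
contact_force: [-0.7, -2.0, 6.8]
finger_gap: 0.0398
gripper_force: 20.0
```

Call:
carry_out:
  motion:
    - {"claw": -0.5,"travel": [0,0,-0.15],"angular": [0,0,0]}
    - {"claw": -0.5,"travel": [0,0,-0.4],"angular": [0,0,0]}
    - {"claw": -0.5,"travel": [0,0,-0.7],"angular": [0,0,0]}
    - {"claw": -0.5,"travel": [0,-0.2,-0.7],"angular": [0,0,0]}
    - {"claw": -0.5,"travel": [0.2,-0.4,-0.5],"angular": [0,0,0]}
    - {"claw": -0.5,"travel": [0.3,-0.6,0],"angular": [0,0,0]}
    - {"claw": -0.5,"travel": [0.3,-0.8,0],"angular": [0,0,0]}
    - {"claw": -0.5,"travel": [0.3,-0.8,0],"angular": [0,0,0]}
    - {"claw": -0.5,"travel": [0.3,-0.8,0],"angular": [0,0,0]}
    - {"claw": -0.5,"travel": [0.2,-0.8,0],"angular": [0,0,0]}
    - {"claw": -0.5,"travel": [0.2,-0.8,0],"angular": [0,0,0]}
    - {"claw": -0.5,"travel": [0.2,-0.8,0],"angular": [0,0,0]}

```text
clock: 10.0
tcp_pos: [0.505, -0.0358, 0.3221]
orientation: [1.0, -0.0, -0.0, -0.0]
contact_force: [1.0, -0.6, -1.5]
finger_gap: 0.0396
gripper_force: 20.0
```

Call:
carry_out:
  motion:
    - {"claw": -0.5,"travel": [-0.2,-0.8,0],"angular": [0,0,0]}
    - {"claw": -0.5,"travel": [-0.2,-0.8,0],"angular": [0,0,0]}
    - {"claw": -0.5,"travel": [-0.2,-0.8,0],"angular": [0,0,0]}
    - {"claw": -0.5,"travel": [-0.2,-0.8,0],"angular": [0,0,0]}
    - {"claw": -0.5,"travel": [-0.3,-0.8,0],"angular": [0,0,0]}
    - {"claw": -0.5,"travel": [-0.3,-0.8,0],"angular": [0,0,0]}
    - {"claw": -0.5,"travel": [-0.3,-0.8,0],"angular": [0,0,0]}
    - {"claw": -0.5,"travel": [-0.2,-0.7,0],"angular": [0,0,0]}
    - {"claw": -0.5,"travel": [-0.05,-0.5,0],"angular": [0,0,0]}
    - {"claw": -0.5,"travel": [0,-0.23,0],"angular": [0,0,0]}
    - {"claw": -0.5,"travel": [0,0,0],"angular": [0,0,0]}
    - {"claw": -0.5,"travel": [0,0,0],"angular": [0,0,0]}

```text
clock: 11.0
tcp_pos: [0.4272, 0.2433, 0.3218]
orientation: [1.0, 0.0, -0.0, 0.0]
contact_force: [0.3, 0.1, -2.6]
finger_gap: 0.0394
gripper_force: 20.0
```

Call:
carry_out:
  motion:
    - {"claw": -0.5,"travel": [0.02,-0.4,0.3],"angular": [0,0,0]}
    - {"claw": -0.5,"travel": [0,-0.39,0.8],"angular": [0,0,0]}
    - {"claw": -0.5,"travel": [0,0,0.9],"angular": [0,0,0]}
    - {"claw": -0.5,"travel": [0,0,0.9],"angular": [0,0,0]}
    - {"claw": -0.5,"travel": [0,0,0.9],"angular": [0,0,0]}
    - {"claw": -0.5,"travel": [0,0,0.9],"angular": [0,0,0]}
    - {"claw": -0.5,"travel": [0,0,0.6],"angular": [0,0,0]}
    - {"claw": -0.5,"travel": [0,0,0.2],"angular": [0,0,0]}
    - {"claw": -0.5,"travel": [0,0,0],"angular": [0,0,0]}
    - {"claw": -0.5,"travel": [0,0,0],"angular": [0,0,0]}

```text
clock: 11.83
tcp_pos: [0.4289, 0.2749, 0.1029]
orientation: [1.0, -0.001, 0.0, -0.0]
contact_force: [-0.0, 1.3, -1.3]
finger_gap: 0.0394
gripper_force: 20.0
```

Run:
```python
from h import *
o=ctrl.observe(); t=o['tcp_pos']; print(t,o['finger_gap'])
im,d=snap('side'); 
cv2.imwrite('pics/s3.png',cv2.resize(cv2.cvtColor(im[200:340,230:400],4),None,fx=4,fy=4))
w=cloud('side',d)
P=w[(abs(w[...,0]-t[0])<.05)&(abs(w[...,1]-t[1])<.05)&(w[...,2]>.015)]
from scipy.optimize import least_squares
b=P[(P[:,2]<t[2]-.005)]
# belly silhouette in x (camera looks along -y mostly): extents by height
for z in np.arange(.05,.12,.01):
    q=b[abs(b[:,2]-z)<.005]
    if len(q)>4: print(z.round(3),len(q),q.min(0)[:2].round(4),q.max(0)[:2].round(4))
for n in('top','side'):
    p=ctrl.camera_params(n); c=R.from_quat(p['orientation']).inv().apply(np.array([[.428,.275,.01],t-[0,0,.045]])-p['origin'])
    print(n,[(p['fx']*a[0]/a[2]+p['cx'],p['fy']*a[1]/a[2]+p['cy']) for a in c])
```

```text
[0.42886098 0.27489    0.10287252] 0.03941587899621636
0.07 23 [0.3952 0.2836] [0.4523 0.3129]
0.08 110 [0.3929 0.2452] [0.4633 0.3136]
0.09 185 [0.3946 0.2497] [0.4604 0.311 ]
0.1 11 [0.409  0.2722] [0.4315 0.2982]
top [(np.float64(243.8597267925062), np.float64(226.01988638210634)), (np.float64(240.9133617789716), np.float64(225.83447986964546))]
side [(np.float64(308.92570999494137), np.float64(306.562467791632)), (np.float64(308.4939687195708), np.float64(293.4452686954095))]
```

View pics/s3.png

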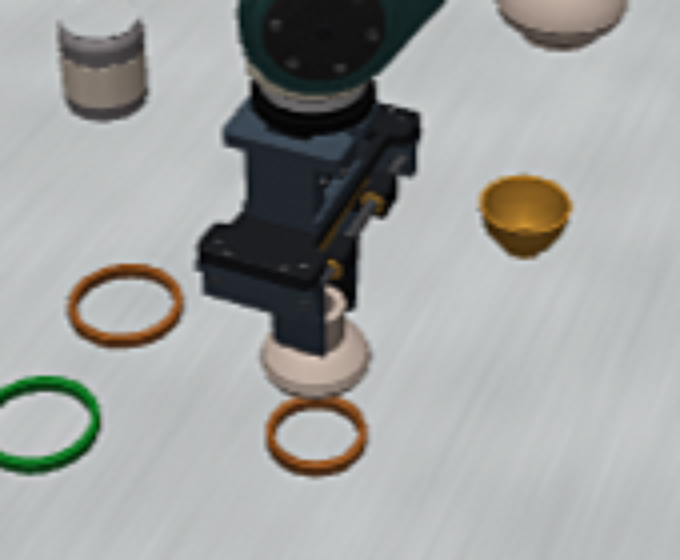

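The small pot hangs level at (315,355) in the crop, above its ring at (316,435). Its centre is within 1–2 mm of the ring's in the horizontal plane.

Call:
carry_out:
  motion:
    - {"claw": -0.5,"travel": [0,0,0.4],"angular": [0,0,0]}
    - {"claw": -0.5,"travel": [0,0,0.4],"angular": [0,0,0]}
    - {"claw": -0.5,"travel": [0,0,0.3],"angular": [0,0,0]}
    - {"claw": -0.5,"travel": [0,0,0.15],"angular": [0,0,0]}
    - {"claw": -0.5,"travel": [0,0,0.05],"angular": [0,0,0]}
    - {"claw": -0.5,"travel": [0,0,0.05],"angular": [0,0,0]}
    - {"claw": -0.5,"travel": [0,0,0.03],"angular": [0,0,0]}
    - {"claw": -0.5,"travel": [0,0,0],"angular": [0,0,0]}
    - {"claw": -0.5,"travel": [0,0,0],"angular": [0,0,0]}

```text
clock: 12.63
tcp_pos: [0.4284, 0.2755, 0.0472]
orientation: [1.0, -0.0, 0.0, -0.0]
contact_force: [-0.0, -0.1, -2.1]
finger_gap: 0.0395
gripper_force: 20.0
```

Call:
carry_out:
  motion:
    - {"claw": -0.5,"travel": [0,0,0.03],"angular": [0,0,0]}
    - {"claw": -0.5,"travel": [0,0,0.03],"angular": [0,0,0]}
    - {"claw": -0.5,"travel": [0,0,0],"angular": [0,0,0]}

```text
clock: 12.88
tcp_pos: [0.4287, 0.2757, 0.0455]
orientation: [1.0, 0.0, 0.0, -0.0]
contact_force: [-4.9, -2.1, 19.0]
finger_gap: 0.0394
gripper_force: 20.1
```

Call:
carry_out:
  motion:
    - {"claw": 0,"travel": [0,0,0],"angular": [0,0,0]}
    - {"claw": 0.2,"travel": [0,0,0],"angular": [0,0,0]}
    - {"claw": 0.3,"travel": [0,0,0],"angular": [0,0,0]}
    - {"claw": 0.3,"travel": [0,0,-0.3],"angular": [0,0,0]}
    - {"claw": 0.3,"travel": [0,0,-0.7],"angular": [0,0,0]}
    - {"claw": 0.7,"travel": [0,0,-0.9],"angular": [0,0,0]}
    - {"claw": 0.7,"travel": [0,0,-0.9],"angular": [0,0,0]}
    - {"claw": 0.7,"travel": [0,0,-0.9],"angular": [0,0,0]}
    - {"claw": 0.7,"travel": [0,0.2,-0.9],"angular": [0,0,0]}
    - {"claw": 0.7,"travel": [0,0.4,-0.9],"angular": [0,0,0]}
    - {"claw": 0.7,"travel": [0.1,0.6,-0.1],"angular": [0,0,0]}

```text
clock: 13.8
tcp_pos: [0.4339, 0.2286, 0.2754]
orientation: [1.0, 0.001, 0.004, -0.002]
contact_force: [2.1, 1.1, 0.5]
finger_gap: 0.0775
gripper_force: 0.0
```

Call:
carry_out:
  motion:
    - {"claw": 0.7,"travel": [0.4,0.8,0],"angular": [0,0,0]}
    - {"claw": 0.7,"travel": [0.4,0.8,0],"angular": [0,0,0]}
    - {"claw": 0.7,"travel": [0.4,0.8,0],"angular": [0,0,0]}
    - {"claw": 0.7,"travel": [0.4,0.8,0],"angular": [0,0,0]}
    - {"claw": 0.7,"travel": [0.2,0.8,0],"angular": [0,0,0]}
    - {"claw": 0.7,"travel": [0,0.8,0],"angular": [0,0,0]}
    - {"claw": 0.7,"travel": [0,0.8,0],"angular": [0,0,0]}
    - {"claw": 0.7,"travel": [0,0.8,0],"angular": [0,0,0]}
    - {"claw": 0.7,"travel": [0,0.8,0],"angular": [0,0,0]}
    - {"claw": 0.7,"travel": [-0.2,0.8,0],"angular": [0,0,0]}
    - {"claw": 0.7,"travel": [-0.4,0.8,0],"angular": [0,0,0]}
    - {"claw": 0.7,"travel": [-0.4,0.8,0],"angular": [0,0,0]}

```text
clock: 14.8
tcp_pos: [0.4632, -0.1581, 0.2691]
orientation: [1.0, 0.0, 0.0, 0.0]
contact_force: [1.1, -0.7, 0.8]
finger_gap: 0.0777
gripper_force: 0.0
```

Run:
```python
from h import *
o=ctrl.observe(); t=o['tcp_pos']; print(t,o['finger_gap'])
from scipy.optimize import least_squares
im,d=snap('top','t4.png');w=cloud('top',d)
def rim(c,z,r,w=w):
    q=w[(np.hypot(w[...,0]-c[0],w[...,1]-c[1])<r+.012)&(abs(w[...,2]-z)<.006)]
    if len(q)<5: print('few');return
    mn,mx=q.min(0),q.max(0); print(len(q),q.mean(0).round(4),((mn+mx)/2).round(4),(mx-mn).round(3))
rim((.428,.275),.064,.02)
rim((.427,-.278),.18,.026)
```

```text
[ 0.46316765 -0.15807167  0.26911688] 0.07769281534103654
78 [0.4283 0.2761 0.0646] [0.4283 0.2763 0.064 ] [0.037 0.038 0.012]
few
```

View pics/t4.png

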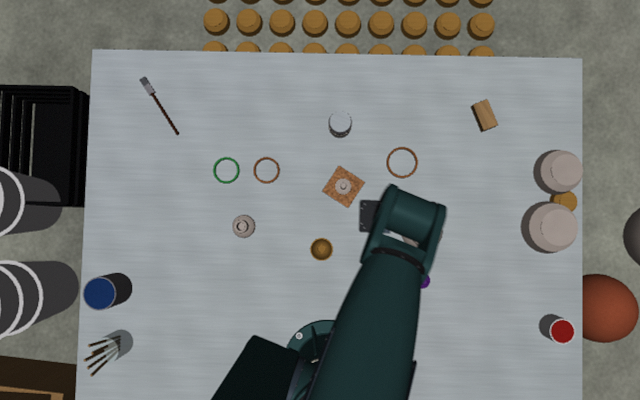

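The small pot stands in its ring at (244,226), with its rim at (0.428, 0.276) and at the right height. Next is the medium pot.

Call:
carry_out:
  motion:
    - {"claw": 0.7,"travel": [-0.3,0.8,0],"angular": [0,0,0]}
    - {"claw": 0.7,"travel": [-0.25,0.8,0],"angular": [0,0,0]}
    - {"claw": 0.7,"travel": [-0.2,0.8,0],"angular": [0,0,0]}
    - {"claw": 0.7,"travel": [-0.15,0.6,0],"angular": [0,0,0]}
    - {"claw": 0.7,"travel": [0,0,0],"angular": [0,0,0]}
    - {"claw": 0.7,"travel": [0,0,0.6],"angular": [0,0,0]}
    - {"claw": 0.7,"travel": [0,0,0.8],"angular": [0,0,0]}
    - {"claw": 0.7,"travel": [0,0,0.7],"angular": [0,0,0]}
    - {"claw": 0.7,"travel": [0,0,0.4],"angular": [0,0,0]}
    - {"claw": 0.7,"travel": [0,0,0.2],"angular": [0,0,0]}
    - {"claw": 0.7,"travel": [0,0,0],"angular": [0,0,0]}

```text
clock: 15.77
tcp_pos: [0.4274, -0.2759, 0.1594]
orientation: [1.0, 0.0, -0.001, -0.001]
contact_force: [-0.3, -0.2, 0.9]
finger_gap: 0.0776
gripper_force: 0.0
```

Call:
carry_out:
  motion:
    - {"claw": 0.4,"travel": [0,0,0],"angular": [0,0,0]}
    - {"claw": 0.3,"travel": [0,0,0],"angular": [0,0,0]}
    - {"claw": 0.2,"travel": [0,0,0],"angular": [0,0,0]}
    - {"claw": 0.1,"travel": [0,0,0],"angular": [0,0,0]}
    - {"claw": 0,"travel": [0,0,0],"angular": [0,0,0]}
    - {"claw": -0.2,"travel": [0,0,0],"angular": [0,0,0]}
    - {"claw": -0.2,"travel": [0,0,0],"angular": [0,0,0]}
    - {"claw": -0.2,"travel": [0,0,0],"angular": [0,0,0]}
  force: 25

```text
clock: 16.43
tcp_pos: [0.4287, -0.2775, 0.1613]
orientation: [1.0, -0.0, 0.001, 0.001]
contact_force: [-0.6, -2.7, 7.6]
finger_gap: 0.0505
gripper_force: 25.0
```

Call:
carry_out:
  motion:
    - {"claw": -0.2,"travel": [0,0,-0.15],"angular": [0,0,0]}
    - {"claw": -0.2,"travel": [0,0,-0.4],"angular": [0,0,0]}
    - {"claw": -0.2,"travel": [0,0,-0.7],"angular": [0,0,0]}
    - {"claw": -0.2,"travel": [0.1,-0.2,-0.7],"angular": [0,0,0]}
    - {"claw": -0.2,"travel": [0.2,-0.4,-0.5],"angular": [0,0,0]}
    - {"claw": -0.2,"travel": [0.3,-0.6,0],"angular": [0,0,0]}
    - {"claw": -0.2,"travel": [0.4,-0.8,0],"angular": [0,0,0]}
    - {"claw": -0.2,"travel": [0.4,-0.8,0],"angular": [0,0,0]}
    - {"claw": -0.2,"travel": [0.4,-0.8,0],"angular": [0,0,0]}
    - {"claw": -0.2,"travel": [0.4,-0.8,0],"angular": [0,0,0]}
    - {"claw": -0.2,"travel": [0.4,-0.8,0],"angular": [0,0,0]}
    - {"claw": -0.2,"travel": [0.4,-0.8,0],"angular": [0,0,0]}

```text
clock: 17.43
tcp_pos: [0.548, -0.0348, 0.2583]
orientation: [1.0, -0.0, -0.0, -0.0]
contact_force: [0.8, -0.9, -3.7]
finger_gap: 0.0509
gripper_force: 25.0
```

Call:
carry_out:
  motion:
    - {"claw": -0.2,"travel": [0.3,-0.8,0],"angular": [0,0,0]}
    - {"claw": -0.2,"travel": [0.3,-0.8,0],"angular": [0,0,0]}
    - {"claw": -0.2,"travel": [0.2,-0.8,0],"angular": [0,0,0]}
    - {"claw": -0.2,"travel": [0.2,-0.8,0],"angular": [0,0,0]}
    - {"claw": -0.2,"travel": [0.2,-0.8,0],"angular": [0,0,0]}
    - {"claw": -0.2,"travel": [0.2,-0.7,0],"angular": [0,0,0]}
    - {"claw": -0.2,"travel": [0.1,-0.6,0],"angular": [0,0,0]}
    - {"claw": -0.2,"travel": [0.04,-0.5,0],"angular": [0,0,0]}
    - {"claw": -0.2,"travel": [0,-0.3,0],"angular": [0,0,0]}
    - {"claw": -0.2,"travel": [0,0,0],"angular": [0,0,0]}
    - {"claw": -0.2,"travel": [0,0,0],"angular": [0,0,0]}

```text
clock: 18.35
tcp_pos: [0.6091, 0.2071, 0.258]
orientation: [1.0, 0.0, -0.0, 0.0]
contact_force: [-0.1, -0.3, -3.2]
finger_gap: 0.0509
gripper_force: 25.0
```

Call:
carry_out:
  motion:
    - {"claw": -0.2,"travel": [0.02,-0.05,0.4],"angular": [0,0,0]}
    - {"claw": -0.2,"travel": [0,0,0.8],"angular": [0,0,0]}
    - {"claw": -0.2,"travel": [0,0,0.9],"angular": [0,0,0]}
    - {"claw": -0.2,"travel": [0,0,0.9],"angular": [0,0,0]}
    - {"claw": -0.2,"travel": [0,0,0.6],"angular": [0,0,0]}
    - {"claw": -0.2,"travel": [0,0,0.2],"angular": [0,0,0]}
    - {"claw": -0.2,"travel": [0,0,0],"angular": [0,0,0]}
    - {"claw": -0.2,"travel": [0,0,0],"angular": [0,0,0]}

```text
clock: 19.02
tcp_pos: [0.6111, 0.2088, 0.1074]
orientation: [1.0, -0.0, 0.0, -0.0]
contact_force: [0.8, 0.7, -4.0]
finger_gap: 0.051
gripper_force: 25.0
```

Run:
```python
from h import *
o=ctrl.observe(); t=o['tcp_pos']; print(t,o['finger_gap'])
im,d=snap('side'); 
cv2.imwrite('pics/s5.png',cv2.resize(cv2.cvtColor(im[190:340,200:370],4),None,fx=4,fy=4))
w=cloud('side',d)
b=w[(abs(w[...,0]-t[0])<.07)&(abs(w[...,1]-t[1])<.07)&(w[...,2]>.015)&(w[...,2]<t[2]-.004)]
for z in np.arange(.045,.11,.01):
    q=b[abs(b[:,2]-z)<.005]
    if len(q)>4: print(z.round(3),len(q),q.min(0)[:2].round(4),q.max(0)[:2].round(4))
```

```text
[0.61105818 0.20876146 0.10743227] 0.051000369164121484
0.065 35 [0.5633 0.1879] [0.6328 0.2582]
0.075 116 [0.5627 0.1836] [0.6535 0.2587]
0.085 187 [0.5636 0.1734] [0.653  0.2557]
0.095 145 [0.5721 0.1766] [0.6473 0.2497]
0.105 13 [0.5842 0.1938] [0.6188 0.2378]
```

View pics/s5.png

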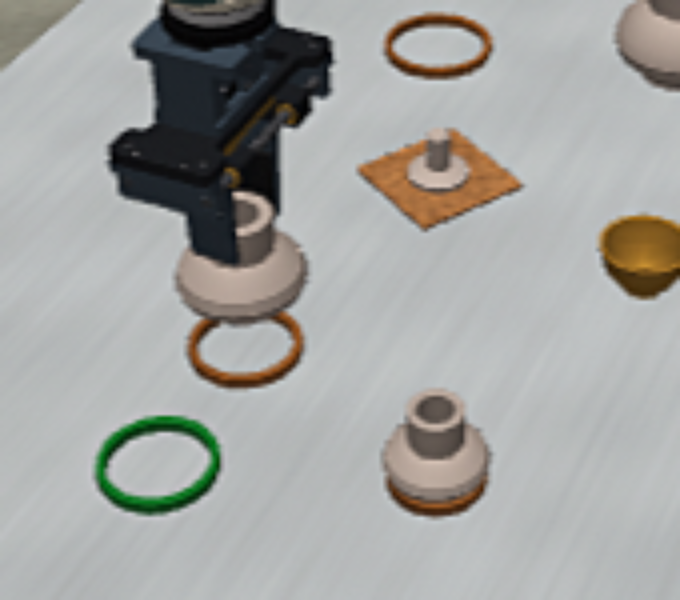

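The medium pot hangs level at (240,270) above the medium ring at (246,347). The small pot stands in its ring at (436,455) and the lid is on the mat. I'll lower it now.

Call:
carry_out:
  motion:
    - {"claw": -0.2,"travel": [0,0,0.35],"angular": [0,0,0]}
    - {"claw": -0.2,"travel": [0,0,0.35],"angular": [0,0,0]}
    - {"claw": -0.2,"travel": [0,0,0.2],"angular": [0,0,0]}
    - {"claw": -0.2,"travel": [0,0,0.1],"angular": [0,0,0]}
    - {"claw": -0.2,"travel": [0,0,0.05],"angular": [0,0,0]}
    - {"claw": -0.2,"travel": [0,0,0.03],"angular": [0,0,0]}
    - {"claw": -0.2,"travel": [0,0,0.02],"angular": [0,0,0]}
    - {"claw": -0.2,"travel": [0,0,0],"angular": [0,0,0]}
    - {"claw": -0.2,"travel": [0,0,0],"angular": [0,0,0]}

```text
clock: 19.82
tcp_pos: [0.6107, 0.2093, 0.0627]
orientation: [1.0, 0.0, 0.0, -0.0]
contact_force: [-0.3, 0.6, -3.3]
finger_gap: 0.0507
gripper_force: 25.0
```

Call:
carry_out:
  motion:
    - {"claw": -0.2,"travel": [0,0,0.03],"angular": [0,0,0]}
    - {"claw": -0.2,"travel": [0,0,0.03],"angular": [0,0,0]}
    - {"claw": -0.2,"travel": [0,0,0],"angular": [0,0,0]}

```text
clock: 20.07
tcp_pos: [0.6115, 0.2095, 0.0613]
orientation: [1.0, 0.0, 0.001, -0.0]
contact_force: [-3.4, -0.4, 10.0]
finger_gap: 0.0505
gripper_force: 25.0
```

Call:
carry_out:
  motion:
    - {"claw": 0.2,"travel": [0,0,0],"angular": [0,0,0]}
    - {"claw": 0.5,"travel": [0,0,0],"angular": [0,0,0]}
    - {"claw": 0.5,"travel": [0,0,0],"angular": [0,0,0]}
    - {"claw": 0.5,"travel": [0,0,-0.3],"angular": [0,0,0]}
    - {"claw": 0.5,"travel": [0,0,-0.7],"angular": [0,0,0]}
    - {"claw": 1,"travel": [0,0,-0.9],"angular": [0,0,0]}
    - {"claw": 1,"travel": [0,0,-0.9],"angular": [0,0,0]}
    - {"claw": 1,"travel": [0,0,-0.7],"angular": [0,0,0]}
    - {"claw": 1,"travel": [-0.2,0.6,0],"angular": [0,0,0]}
    - {"claw": 1,"travel": [-0.2,0.8,0],"angular": [0,0,0]}
    - {"claw": 1,"travel": [-0.2,0.8,0],"angular": [0,0,0]}
    - {"claw": 1,"travel": [-0.2,0.8,0],"angular": [0,0,0]}

```text
clock: 21.07
tcp_pos: [0.5779, 0.0882, 0.201]
orientation: [1.0, 0.0, 0.0, -0.0]
contact_force: [0.7, -0.2, -0.2]
finger_gap: 0.0912
gripper_force: 0.0
```

Call:
carry_out:
  motion:
    - {"claw": 1,"travel": [-0.3,0.8,0],"angular": [0,0,0]}
    - {"claw": 1,"travel": [-0.3,0.8,0],"angular": [0,0,0]}
    - {"claw": 1,"travel": [-0.3,0.8,0],"angular": [0,0,0]}
    - {"claw": 1,"travel": [-0.4,0.8,0],"angular": [0,0,0]}
    - {"claw": 1,"travel": [-0.4,0.8,0],"angular": [0,0,0]}
    - {"claw": 1,"travel": [-0.4,0.8,0],"angular": [0,0,0]}
    - {"claw": 1,"travel": [-0.4,0.8,0],"angular": [0,0,0]}
    - {"claw": 1,"travel": [-0.4,0.8,0],"angular": [0,0,0]}
    - {"claw": 1,"travel": [-0.4,0.8,0],"angular": [0,0,0]}
    - {"claw": 1,"travel": [-0.3,0.8,0],"angular": [0,0,0]}
    - {"claw": 1,"travel": [0,0,0],"angular": [0,0,0]}

```text
clock: 21.98
tcp_pos: [0.433, -0.2346, 0.201]
orientation: [1.0, -0.002, 0.0, 0.001]
contact_force: [0.6, 0.1, 0.8]
finger_gap: 0.0909
gripper_force: 0.0
```

Run:
```python
from h import *
o=ctrl.observe(); t=o['tcp_pos']; print(t,o['finger_gap'])
im,d=snap('top');w=cloud('top',d)
im2,d2=snap('side');w2=cloud('side',d2)
def rim(c,z,r,w):
    q=w[(np.hypot(w[...,0]-c[0],w[...,1]-c[1])<r+.012)&(abs(w[...,2]-z)<.006)]
    if len(q)<5: print('few');return
    mn,mx=q.min(0),q.max(0); print(len(q),q.mean(0).round(4),((mn+mx)/2).round(4),(mx-mn).round(3))
rim((.611,.209),.08,.026,w)
rim((.428,-.277),.1,.032,w2);rim((.428,-.277),.1,.032,w)
```

```text
[ 0.43296235 -0.23464614  0.20097992] 0.09091923191987296
136 [0.6082 0.2103 0.08  ] [0.6083 0.2091 0.0798] [0.047 0.049 0.011]
108 [ 0.4298 -0.2699  0.0994] [ 0.4303 -0.2711  0.0993] [0.064 0.065 0.01 ]
few
```

Call:
carry_out:
  motion:
    - {"claw": 1,"travel": [-0.1,0.5,0],"angular": [0,0,0]}
    - {"claw": 1,"travel": [0,0.5,0],"angular": [0,0,0]}
    - {"claw": 1,"travel": [0,0,0],"angular": [0,0,0]}
    - {"claw": 1,"travel": [0,0,0.6],"angular": [0,0,0]}
    - {"claw": 1,"travel": [0,0,0.8],"angular": [0,0,0]}
    - {"claw": 1,"travel": [0,0,0.8],"angular": [0,0,0]}
    - {"claw": 1,"travel": [0,0,0.5],"angular": [0,0,0]}
    - {"claw": 1,"travel": [0,0,0.3],"angular": [0,0,0]}
    - {"claw": 1,"travel": [0,0,0],"angular": [0,0,0]}

```text
clock: 22.83
tcp_pos: [0.4298, -0.269, 0.0781]
orientation: [1.0, 0.001, -0.001, -0.001]
contact_force: [-0.2, -0.1, 0.1]
finger_gap: 0.0913
gripper_force: 0.0
```

Call:
carry_out:
  motion:
    - {"claw": 0.8,"travel": [0,0,0],"angular": [0,0,0]}
    - {"claw": 0.7,"travel": [0,0,0],"angular": [0,0,0]}
    - {"claw": 0.6,"travel": [0,0,0],"angular": [0,0,0]}
    - {"claw": 0.5,"travel": [0,0,0],"angular": [0,0,0]}
    - {"claw": 0.4,"travel": [0,0,0],"angular": [0,0,0]}
    - {"claw": 0.3,"travel": [0,0,0],"angular": [0,0,0]}
    - {"claw": 0,"travel": [0,0,0],"angular": [0,0,0]}
    - {"claw": 0,"travel": [0,0,0],"angular": [0,0,0]}
    - {"claw": 0,"travel": [0,0,0],"angular": [0,0,0]}
  force: 35

```text
clock: 23.58
tcp_pos: [0.4315, -0.2718, 0.0811]
orientation: [1.0, -0.0, 0.001, 0.001]
contact_force: [0.0, -5.9, 8.8]
finger_gap: 0.0646
gripper_force: 35.0
```

Call:
carry_out:
  motion:
    - {"claw": 0,"travel": [0,0,-0.15],"angular": [0,0,0]}
    - {"claw": 0,"travel": [0,0,-0.4],"angular": [0,0,0]}
    - {"claw": 0,"travel": [0.1,0,-0.6],"angular": [0,0,0]}
    - {"claw": 0,"travel": [0.4,-0.1,-0.6],"angular": [0,0,0]}
    - {"claw": 0,"travel": [0.7,-0.2,-0.25],"angular": [0,0,0]}
    - {"claw": 0,"travel": [0.7,-0.2,0],"angular": [0,0,0]}
    - {"claw": 0,"travel": [0.8,-0.2,0],"angular": [0,0,0]}
    - {"claw": 0,"travel": [0.8,-0.2,0],"angular": [0,0,0]}
    - {"claw": 0,"travel": [0.8,-0.2,0],"angular": [0,0,0]}
    - {"claw": 0,"travel": [0.7,-0.1,0],"angular": [0,0,0]}
    - {"claw": 0,"travel": [0.34,0,0],"angular": [0,0,0]}
    - {"claw": 0,"travel": [0,0,0],"angular": [0,0,0]}

```text
clock: 24.58
tcp_pos: [0.646, -0.2219, 0.1596]
orientation: [1.0, 0.001, -0.0, -0.0]
contact_force: [0.4, 0.2, -5.1]
finger_gap: 0.0641
gripper_force: 34.8
```

Call:
carry_out:
  motion:
    - {"claw": 0,"travel": [0,0,0],"angular": [0,0,0]}
    - {"claw": 0,"travel": [0,0,0.4],"angular": [0,0,0]}
    - {"claw": 0,"travel": [0,0,0.3],"angular": [0,0,0]}
    - {"claw": 0,"travel": [0,0,0],"angular": [0,0,0]}

```text
clock: 24.92
tcp_pos: [0.6413, -0.2221, 0.129]
orientation: [1.0, -0.0, -0.002, -0.001]
contact_force: [-0.6, 1.0, -6.5]
finger_gap: 0.0644
gripper_force: 34.8
```

Run:
```python
from h import *
o=ctrl.observe(); t=o['tcp_pos']; print(t,o['finger_gap'])
im,d=snap('side'); 
cv2.imwrite('pics/s6.png',cv2.resize(cv2.cvtColor(im[120:260,230:400],4),None,fx=4,fy=4))
w=cloud('side',d)
b=w[(abs(w[...,0]-t[0])<.08)&(abs(w[...,1]-t[1])<.08)&(w[...,2]>.015)&(w[...,2]<t[2]-.004)]
for z in np.arange(.045,.15,.01):
    q=b[abs(b[:,2]-z)<.005]
    if len(q)>4: print(z.round(3),len(q),q.min(0)[:2].round(4),q.max(0)[:2].round(4))
```

```text
[ 0.64129727 -0.22212442  0.128955  ] 0.06436471712532017
0.055 16 [ 0.6026 -0.2167] [ 0.6608 -0.1876]
0.065 10 [ 0.6074 -0.1938] [ 0.6731 -0.1715]
0.075 50 [ 0.5835 -0.2169] [ 0.6813 -0.1633]
0.085 83 [ 0.5786 -0.2234] [ 0.6941 -0.1613]
0.095 107 [ 0.5783 -0.2504] [ 0.6912 -0.1593]
0.105 129 [ 0.5846 -0.2549] [ 0.6908 -0.1676]
0.115 123 [ 0.594  -0.2536] [ 0.6795 -0.174 ]
0.125 25 [ 0.6013 -0.249 ] [ 0.6559 -0.1828]
```

View pics/s6.png

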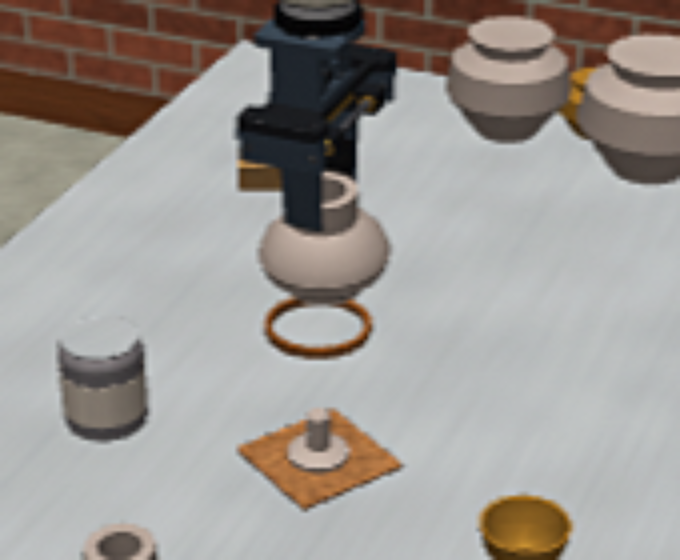

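The large pot hangs level at (322,250) above its ring at (318,326), but it measures about 6 mm short in x. I'll correct that and lower it.

Call:
carry_out:
  motion:
    - {"claw": 0,"travel": [0.15,0.04,0.2],"angular": [0,0,0]}
    - {"claw": 0,"travel": [0,0,0.2],"angular": [0,0,0]}
    - {"claw": 0,"travel": [0,0,0],"angular": [0,0,0]}
    - {"claw": 0,"travel": [0,0,0],"angular": [0,0,0]}

```text
clock: 25.3
tcp_pos: [0.6497, -0.2243, 0.1154]
orientation: [1.0, -0.0, -0.001, -0.0]
contact_force: [-0.0, 0.7, -4.6]
finger_gap: 0.0639
gripper_force: 34.8
```

Run:
```python
from h import *
o=ctrl.observe(); t=o['tcp_pos']; print(t)
im,d=snap('side'); w=cloud('side',d)
b=w[(abs(w[...,0]-t[0])<.08)&(abs(w[...,1]-t[1])<.08)&(w[...,2]>.02)&(w[...,2]<t[2]-.004)]
for z in np.arange(.045,.15,.01):
    q=b[abs(b[:,2]-z)<.005]
    if len(q)>4: print(z.round(3),len(q),q.min(0)[:2].round(4),q.max(0)[:2].round(4))
im,d=snap('top'); w=cloud('top',d)
b=w[(abs(w[...,0]-t[0])<.08)&(abs(w[...,1]-t[1])<.08)&(w[...,2]>.04)&(w[...,2]<t[2]-.01)]
print(len(b),b.min(0),b.max(0))
```

```text
[ 0.64971721 -0.22428541  0.11536266]
0.045 11 [ 0.6104 -0.2167] [ 0.6453 -0.1835]
0.055 20 [ 0.5955 -0.2183] [ 0.6818 -0.1688]
0.065 58 [ 0.5904 -0.2379] [ 0.6864 -0.1629]
0.075 95 [ 0.5901 -0.2514] [ 0.7004 -0.1621]
0.085 121 [ 0.5909 -0.2644] [ 0.7044 -0.165 ]
0.095 119 [ 0.5957 -0.2645] [ 0.6953 -0.1675]
0.105 94 [ 0.6042 -0.2588] [ 0.6885 -0.1772]
0.115 5 [ 0.6198 -0.2527] [ 0.6553 -0.1868]
14 [ 0.61735633 -0.17652987  0.06653577] [ 0.63226428 -0.1693309   0.08868709]
```

Call:
carry_out:
  motion:
    - {"claw": 0,"travel": [-0.07,0,0.2],"angular": [0,0,0]}
    - {"claw": 0,"travel": [0,0,0.2],"angular": [0,0,0]}
    - {"claw": 0,"travel": [0,0,0.15],"angular": [0,0,0]}
    - {"claw": 0,"travel": [0,0,0.1],"angular": [0,0,0]}
    - {"claw": 0,"travel": [0,0,0.06],"angular": [0,0,0]}
    - {"claw": 0,"travel": [0,0,0.04],"angular": [0,0,0]}
    - {"claw": 0,"travel": [0,0,0.03],"angular": [0,0,0]}
    - {"claw": 0,"travel": [0,0,0],"angular": [0,0,0]}
    - {"claw": 0,"travel": [0,0,0],"angular": [0,0,0]}

```text
clock: 26.15
tcp_pos: [0.6474, -0.2244, 0.0849]
orientation: [1.0, -0.0, 0.0, 0.0]
contact_force: [-0.7, -0.1, -6.0]
finger_gap: 0.0645
gripper_force: 34.8
```

Call:
carry_out:
  motion:
    - {"claw": 0,"travel": [0,0,0.04],"angular": [0,0,0]}
    - {"claw": 0,"travel": [0,0,0.03],"angular": [0,0,0]}
    - {"claw": 0,"travel": [0,0,0.03],"angular": [0,0,0]}
    - {"claw": 0,"travel": [0,0,0],"angular": [0,0,0]}

```text
clock: 26.48
tcp_pos: [0.6477, -0.2245, 0.0812]
orientation: [1.0, -0.0, 0.0, 0.0]
contact_force: [-0.2, 0.1, 0.5]
finger_gap: 0.0642
gripper_force: 34.8
```

Call:
carry_out:
  motion:
    - {"claw": 0,"travel": [0,0,0.03],"angular": [0,0,0]}
    - {"claw": 0,"travel": [0,0,0],"angular": [0,0,0]}

```text
clock: 26.65
tcp_pos: [0.6484, -0.2248, 0.081]
orientation: [1.0, -0.0, 0.001, 0.0]
contact_force: [-1.0, 0.5, 9.6]
finger_gap: 0.064
gripper_force: 34.8
```

Call:
carry_out:
  motion:
    - {"claw": 0.6,"travel": [0,0,0],"angular": [0,0,0]}
    - {"claw": 0.8,"travel": [0,0,0],"angular": [0,0,0]}
    - {"claw": 0.8,"travel": [0,0,0],"angular": [0,0,0]}
    - {"claw": 0.8,"travel": [0,0,-0.3],"angular": [0,0,0]}
    - {"claw": 0.8,"travel": [0,0,-0.7],"angular": [0,0,0]}
    - {"claw": 0.8,"travel": [0,0,-0.9],"angular": [0,0,0]}
    - {"claw": 0.8,"travel": [0,0,-0.9],"angular": [0,0,0]}
    - {"claw": 0.8,"travel": [-0.6,0,-0.6],"angular": [0,0,0]}
    - {"claw": 0.8,"travel": [-0.8,0,0],"angular": [0,0,0]}
    - {"claw": 0.8,"travel": [-0.8,0.2,0],"angular": [0,0,0]}
    - {"claw": 0.8,"travel": [-0.8,0.4,0],"angular": [0,0,0]}
    - {"claw": 0.8,"travel": [-0.8,0.4,0],"angular": [0,0,0]}

```text
clock: 27.65
tcp_pos: [0.4939, -0.2643, 0.2165]
orientation: [1.0, 0.001, 0.0, 0.0]
contact_force: [0.2, -0.9, 0.5]
finger_gap: 0.0825
gripper_force: 0.0
```

Call:
carry_out:
  motion:
    - {"claw": 0.8,"travel": [-0.6,0.7,0],"angular": [0,0,0]}
    - {"claw": 0.8,"travel": [-0.6,0.7,0],"angular": [0,0,0]}
    - {"claw": 0.8,"travel": [-0.4,0.7,0],"angular": [0,0,0]}
    - {"claw": 0.8,"travel": [0,0.4,0],"angular": [0,0,0]}
    - {"claw": 0.8,"travel": [0,0,0],"angular": [0,0,0]}

```text
clock: 28.07
tcp_pos: [0.4309, -0.3671, 0.2166]
orientation: [1.0, -0.001, 0.001, 0.001]
contact_force: [0.2, 0.1, -0.5]
finger_gap: 0.0819
gripper_force: 0.0
```

Run:
```python
from h import *
im,d=snap('top','t7.png');w=cloud('top',d)
def rim(c,z,r):
    q=w[(np.hypot(w[...,0]-c[0],w[...,1]-c[1])<r+.012)&(abs(w[...,2]-z)<.006)]
    if len(q)<5: print('few');return
    mn,mx=q.min(0),q.max(0); print(len(q),q.mean(0).round(4),((mn+mx)/2).round(4),(mx-mn).round(3))
rim((.645,-.224),.1,.032);rim((.61,.209),.08,.026);rim((.428,.275),.064,.02);rim((.563,-.037),.05,.01)
```

```text
186 [ 0.6442 -0.2239  0.101 ] [ 0.6433 -0.2242  0.1   ] [0.063 0.063 0.012]
136 [0.6086 0.2104 0.0804] [0.6074 0.2092 0.08  ] [0.049 0.049 0.012]
77 [0.428  0.276  0.0653] [0.4283 0.2762 0.0643] [0.037 0.039 0.011]
29 [ 0.5616 -0.0355  0.0497] [ 0.5617 -0.0354  0.0499] [0.016 0.016 0.01 ]
```

View pics/t7.png

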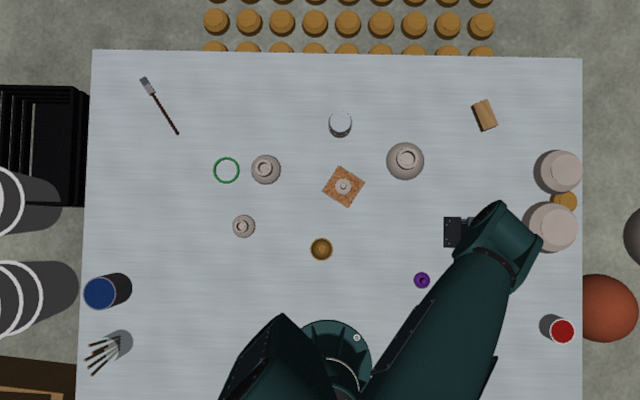

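All three pots stand centred in their rings, at about (405,160), (265,169) and (244,226), with their rims at the right heights. The lid is on the mat at (344,187), and the tin and bowl haven't moved. I'm handing the job in.

```bash
python3 -c "
from bench import ctrl
print(ctrl.finish_job())"
```

```text
the job is handed in; nothing more can be done
None
```

I handed the job in at about 28 s of robot time. My last measurements put all three pots within about 3 mm of their ring centres and the lid within about 3 mm of the mat's centre; the tin and bowl show no movement, but no pass/fail result came back.

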